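# Turn the caddy to bring the tap spout to the front

## Robot

A 7-joint arm with a two-finger parallel gripper is mounted at the origin on the work surface. World frame = base frame: x ahead of the robot, y to its left, z up, the work surface at z = 0. Lengths are in mm, angles in degrees, forces in N, time in s.
With the tool pointing down it reaches from about 425 to 875 mm from the base axis. Payload 4.7 kg.
Tool frame: the origin (TCP) lies between the finger pads; the fingertips stand 22 mm ahead of it and the grasp point (between the pads) lies 3 mm ahead of it; z points along the fingers, y is the direction in which the jaws open and shut (so a half turn about z gives the same grasp; the last joint's range is limited). The gripper opens to 85 mm and grips with 20 to 120 N. Pads are 22 mm wide; open, the fingers measure 114 mm over their backs; the gripper's body (76 mm by 85 mm) begins 54 mm behind the grasp point. The pads swing forward as they close: fully open they stand 13 mm farther back than shut.
Start: joints at [-68.062, 18.392, -4.016, 83.108, 1.295, 78.541, -3.26], TCP at [234.349, 606.303, 253.349] pointing down, gripper open.
Joint ranges: [-163.93, 163.93], [-17.29, 119.83], [-79.2, 71.16], [3.27, 140.29], [-89.18, 269.18], [5.43, 117.66], [-154.24, 154.24]. Speed limits (degrees/s): [147.25, 147.25, 180, 180, 180, 180, 180].

## Interface

Orientations are given as a 3x3 rotation matrix whose columns are the frame's x, y, z axes.
In Python, from plant import manip, optics gives the robot as it stands. The module is installed in compiled form; this text tells all that it offers.
- The arm moves only by the tool drive_tool, never from a script. Its argument "series" is a list of rows, each a list of 7 numbers: the closure, from 0 (fully open) to 1 (shut), then the shift along the tool's x, y, z in cm, then the turn, a rotation vector about the tool's x, y, z in degrees. In form: [[fingers, x, y, z, rx, ry, rz], ...]. A call has 1 to 5 rows; each row is the pose to reach, as a shift and turn from the pose commanded when the call began, along the tool's axes at that moment; what a row does not reach only later rows make up. A row lasts 1/8 s, in which the tool goes at most 62.5 mm and 10.7 degrees, less where a joint would pass 70% of its speed; a pose out of reach is approached as far as the arm can. A call with a gripper value outside its range is refused whole. The fingers move at their own pace and stop on an object; "squeeze" is the grip in N (left out, the last holds). Time passes only in rows, so rows that repeat a pose let the fingers close. It gives the time, the measured TCP pose, the force and the opening at its end, in the units of the state.
- manip.read_state(): the state, without advancing time (a new reading comes with each control period).
- optics.camera(name): name is "scene" or "side" or "wrist"; returns a dict with "color" (420x560x3 uint8, red, green, blue), "K" (3x3 intrinsics, pixels), "distortion" ([k1, k2, p1, p2, k3] as OpenCV has them; the pictures are not rectified), "R" (3x3) and "t" (3): a world point X has camera coordinates R X + t; the wrist camera has in their place "tool_from_camera" (4x4, takes a point from camera to tool coordinates, whose origin is the TCP and whose axes are the flange's). Camera axes: x right, y down, z forward; pixel columns grow to the right and rows downward; lengths in mm; the calibration is good to about 2 mm. A picture is of the moment at which its call begins: read the wrist's pose just before it. There is no depth.
- manip.sign_off(): hands the job in, once; it reports no verdict.
The state is a dict: "time_s": time; "joint_pos": joint angles; "qvel": joint speeds; "joint_efforts": joint torques, N m; "ee_pos": TCP position; "eef_rot": TCP orientation; "force": force on the tool from outside, world axes, zero at the start; "wrist_torque": the same for the moment, N m; "grip_width": finger opening in mm.
Only numpy, scipy, OpenCV 4.12 (cv2) and the standard library are available. Lean on these libraries where they do the work, as an engineer would, in place of code of your own. Each camera call takes 0.05 s, during which the arm holds its last target.

## Task

Turn the rotating caddy by pushing the tabs on its rim with a fingertip until the chrome tap spout has come round to the front, in line with the pointer bar of the foot, then take the hand away. Do not touch the bay walls or anything kept in the caddy, lift nothing, and leave the other things on the surface where they are.

Things in the scene. Friction and masses are not known exactly. Their poses are not given: they have to be found in the camera images.
- centre (a point): Centre of the rotating caddy's tray, on its vertical turning axis, on the tray's floor, 28 mm above the work surface. The tray is a slate-grey plastic disc of radius 145 mm with a rim wall up to z = 42 mm and five equal bays (72 degrees each) between upright radial walls; an item in a bay lies with its middle about 90 mm from the axis.
- carousel (a joint): Turning angle of the tray (rad) from where it stood at the start, positive counter-clockwise seen from above. The tray turns either way (nearly two turns) on its fixed foot, needs about 1 to 2 N at the rim tabs, and stays where it is left.
- pointer (a point): Tip of the black pointer bar that marks the front of the caddy: part of the fixed foot, 30 mm wide, 8 mm high, sticking out flat on the work surface from under the tray to 235 mm from the axis, roughly towards the robot. The front is the direction from the axis to this tip.
- dividers: The five upright bay walls (3 mm thick, top 58 mm above the work surface) and the hub in the middle (radius 22 mm, top at 73 mm); they turn with the tray and are not to be touched.
- spout_mid (a point): Middle of the chrome tap spout, a J-shaped steel-coloured pipe with a thicker collar at each end, lying flat in one of the bays, about 76 x 64 mm and 26 mm high; the point is in the middle of its length and width, 13 mm above the tray's floor.
- spout: The same chrome tap spout; origin in the middle of its underside, z up.
- seal: White flush valve seal ring, 68 mm outside, 42 mm hole, 9 mm high, lying in a bay; origin under its centre.
- clamp: Steel pipe clamp, a round band of 56 mm, 14 mm high with a screw block on one side, lying in a bay; origin under its band's centre.
- strainer: Grey plastic sink strainer basket, 72 mm across, 33 mm high with a central knob, in a bay; origin under its centre.
- screwdriver: Stubby screwdriver with a flat-sided orange handle (50 x 28 x 20 mm) and a steel shaft, 88 mm long in all, lying in a bay; origin under the middle of its length.
- cleaner: White cleaner bottle, 68 mm across, 190 mm tall, standing off to the right; origin under its centre.
- jar: Glass jar with a steel lid, 72 mm across, 80 mm tall, off to the left; origin under its centre.
- tape: Roll of thread tape, 56 mm across, 19 mm high, lying to the right; origin under its centre.
- wrench: Steel spanner, 170 mm long, lying to the right of the caddy; origin under its middle.
- tab0 (a point): Rim tab 0 of five, 72 degrees apart, in line with the bay walls, turning with the tray: a slate-grey block on the rim to push against with a fingertip, 16 mm wide along the rim, from the rim (145 mm) out to 181 mm from the axis, from z = 22 to 56 mm above the work surface. The point is the middle of its top face, 162.5 mm from the axis.
- tab1 (a point): Rim tab 1 of five, 72 degrees apart, in line with the bay walls, turning with the tray: a slate-grey block on the rim to push against with a fingertip, 16 mm wide along the rim, from the rim (145 mm) out to 181 mm from the axis, from z = 22 to 56 mm above the work surface. The point is the middle of its top face, 162.5 mm from the axis.
- tab2 (a point): Rim tab 2 of five, 72 degrees apart, in line with the bay walls, turning with the tray: a slate-grey block on the rim to push against with a fingertip, 16 mm wide along the rim, from the rim (145 mm) out to 181 mm from the axis, from z = 22 to 56 mm above the work surface. The point is the middle of its top face, 162.5 mm from the axis.
- tab3 (a point): Rim tab 3 of five, 72 degrees apart, in line with the bay walls, turning with the tray: a slate-grey block on the rim to push against with a fingertip, 16 mm wide along the rim, from the rim (145 mm) out to 181 mm from the axis, from z = 22 to 56 mm above the work surface. The point is the middle of its top face, 162.5 mm from the axis.
- tab4 (a point): Rim tab 4 of five, 72 degrees apart, in line with the bay walls, turning with the tray: a slate-grey block on the rim to push against with a fingertip, 16 mm wide along the rim, from the rim (145 mm) out to 181 mm from the axis, from z = 22 to 56 mm above the work surface. The point is the middle of its top face, 162.5 mm from the axis.
- base: The caddy's fixed black foot; origin on the turning axis at the work surface; its -x axis points to the front, along the pointer bar.

How it is judged (in metres and radians):
At the end, for the whole second after the job is handed in: The middle of the spout lies on the front side of the axis and within 22 mm sideways of the line from the axis to the pointer tip; the tray is at rest, all five items still lie in it, and the other things are within 20 mm of where they stood (y of spout_mid in the frame of base between -0.022 and 0.022 m and x of spout_mid in the frame of base below -0.05 m and velocity of joint carousel between -0.05 and 0.05 rad/s and horizontal distance between each of spout, seal, clamp, strainer, screwdriver and centre below 0.14 m and height (world z) of spout between 0.02 and 0.045 m and height (world z) of seal between 0.02 and 0.045 m and height (world z) of clamp between 0.02 and 0.045 m and height (world z) of strainer between 0.02 and 0.045 m and height (world z) of screwdriver between 0.02 and 0.045 m and distance of each of cleaner, jar, tape, wrench from where it was at the start of the episode below 0.02 m); the robot touches nothing.
It fails at once if the robot touches something kept in the caddy (over 1 N) (contact force between any of the fingers, the arm and spout above 1 N or contact force between any of the fingers, the arm and seal above 1 N or contact force between any of the fingers, the arm and clamp above 1 N or contact force between any of the fingers, the arm and strainer above 1 N or contact force between any of the fingers, the arm and screwdriver above 1 N).
It fails at once if the robot pushes on the bay walls or hub (over 1 N) (contact force between any of the fingers, the arm and dividers above 1 N).
It fails at once if something kept in the caddy is lifted more than about 20 mm (height (world z) of any of spout, seal, clamp, strainer, screwdriver above 0.05 m).
It fails at once if another thing on the surface is moved more than 20 mm (distance of any of cleaner, jar, tape, wrench from where it was at the start of the episode above 0.02 m).
It fails at once if another thing on the surface is lifted more than 20 mm (height (world z) of any of cleaner, jar, tape, wrench above 0.02 m).
It also fails if it takes over 64 s, if anything falls off the work surface, if the arm or the gripper's body presses on something with over 40 N, if the wrist force passes 120 N, or if a joint passes its speed limit or range.

## Working session

There is one attempt and no reset: what is moved stays moved. The work goes in short steps, Python scripts to look and compute and a tool call to move; the robot and the scene stay as the last step left them, time stands still between calls to the robot, and variables do not carry over. Pictures are saved under pics/ and viewed, and the job is handed in when it is done.

Besides the shell and the picture viewer there is one more tool, called after "Call:" by a JSON object that holds its "name" and its "arguments". drive_tool: Moves the arm, as the interface text tells. Its arguments: {"type":"object","properties":{"series":{"type":"array","items":{"type":"array","items":{"type":"number"}}},"squeeze":{"type":"number"}},"required":["series"]}

```bash
mkdir -p pics
cat > h.py <<'E'
import numpy as np, cv2
from plant import manip, optics
def snap(n,f):
    s=manip.read_state(); c=optics.camera(n); cv2.imwrite(f'pics/{f}.png',cv2.cvtColor(c['color'],cv2.COLOR_RGB2BGR)); return c,s
def w(c,uv,z):
    K=np.array(c['K']);R=np.array(c['R']);t=np.array(c['t']).ravel()
    p=cv2.undistortPoints(np.array([[uv]],float),K,np.array(c['distortion'],float))[0,0]
    d=R.T@np.array([p[0],p[1],1]); o=-R.T@t
    return o+d*(z-o[2])/d[2]
def px(c,X):
    p,_=cv2.projectPoints(np.array(X,float).reshape(-1,1,3),cv2.Rodrigues(np.array(c['R']))[0],np.array(c['t'],float),np.array(c['K'],float),np.array(c['distortion'],float)); return p[:,0]
E
python3 - <<'E'
from h import *
import pickle
for n in('scene','side'):
    c,s=snap(n,n+'0'); pickle.dump(c,open(n+'0.pkl','wb')); print(n,-np.array(c['R']).T@np.array(c['t']).ravel())
print(s)
E
```

```text
scene [ 974.3859556  -698.94759611  822.97698996]
side [-113.96236276 -912.1787911   750.58223142]
{'time_s': 0.05, 'joint_pos': array([-68.06248976,  18.43899226,  -4.01599214,  83.1731476 ,
         1.29620275,  78.54041601,  -3.26136981]), 'qvel': array([-0.06702001, -0.03049037,  0.03488883, -0.05804421,  0.02450985,
       -0.00179227,  0.10985934]), 'joint_efforts': array([ 1.41994965e-04, -4.95301151e+01, -3.84858493e-01, -3.15517867e+01,
        1.27850444e-02,  7.79301423e-03,  4.33519631e-05]), 'ee_pos': array([234.18485428, 605.83321011, 252.23965764]), 'eef_rot': array([[-9.32774433e-01,  3.60460174e-01, -5.65886140e-04],
       [ 3.60460599e-01,  9.32772727e-01, -1.78802507e-03],
       [-1.16668669e-04, -1.87180373e-03, -9.99998241e-01]]), 'force': array([-0.80426803,  0.46423936, -0.42962309]), 'wrist_torque': array([0.03756906, 0.00956422, 0.01073671]), 'grip_width': 85.41807725278865}
```

View pics/scene0.png

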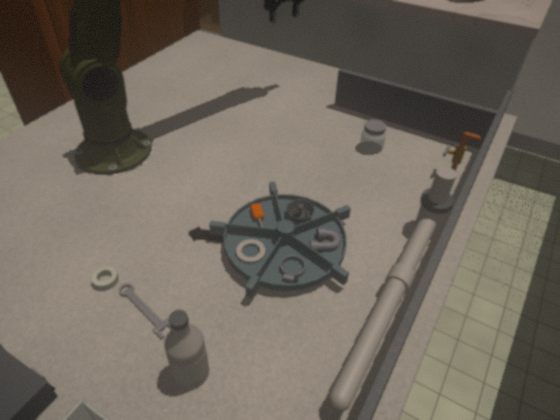

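View pics/side0.png

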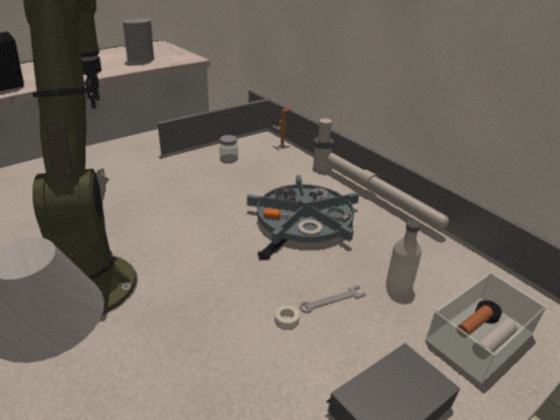

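Run:
```python
import cv2
a=cv2.imread('pics/scene0.png')[170:305,180:365];cv2.imwrite('pics/s0c.png',cv2.resize(a,None,fx=4,fy=4,interpolation=3))
a=cv2.imread('pics/side0.png')[165:275,235:370];cv2.imwrite('pics/d0c.png',cv2.resize(a,None,fx=5,fy=5,interpolation=3))
```

```text
(no output)
```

View pics/s0c.png

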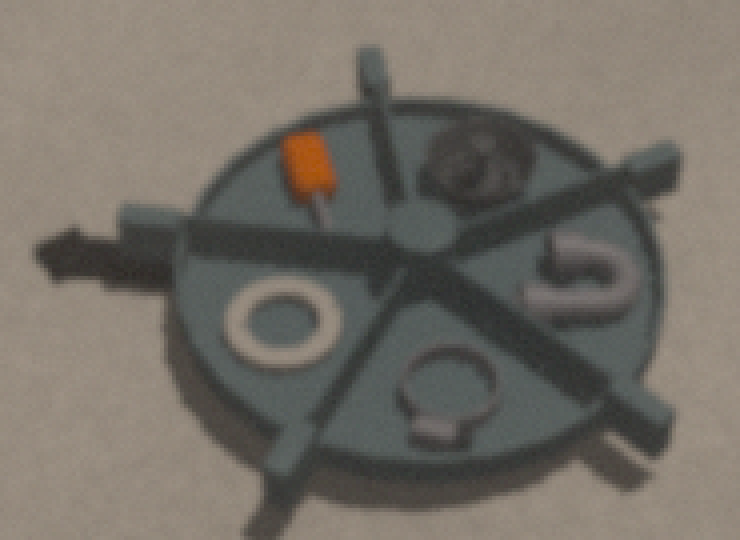

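View pics/d0c.png

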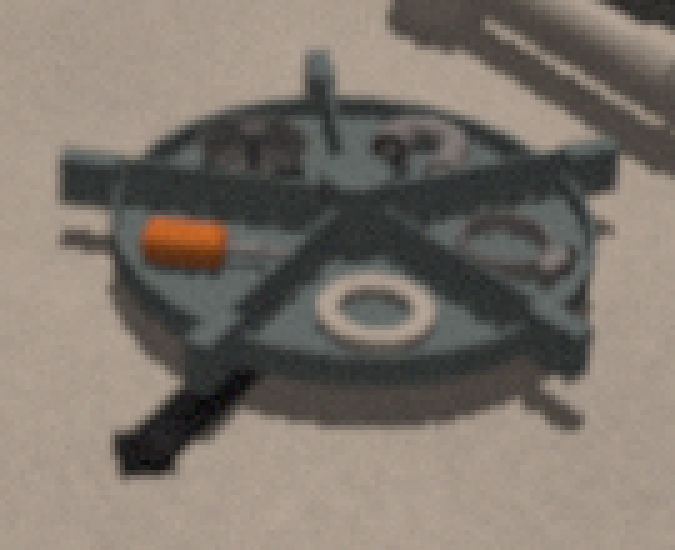

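```bash
cat > fit.py <<'E'
from h import *
import pickle
S=pickle.load(open('scene0.pkl','rb'));D=pickle.load(open('side0.pkl','rb'))
s=lambda u,v:(180+u/4,170+v/4); d=lambda u,v:(235+u/5,165+v/5)
P=[w(S,s(*q),56) for q in [(371,62),(150,215),(293,445),(640,402),(652,160)]]
Q=[w(D,d(*q),56) for q in [(318,62),(90,160),(218,348),(562,327),(590,152)]]
for p in P+Q: print(p[:2].round(1))
for A in(P,Q):
    c=np.mean(A,0); print('c',c, [(np.hypot(*(a-c)[:2]).round(1),np.degrees(np.arctan2(*(a-c)[1::-1])).round(1)) for a in A])
print('ptr',w(S,s(40,252),8),w(D,d(135,445),8))
print('spout',w(S,s(590,275),41),w(D,d(425,145),41))
for n,c,q,z in [('jar',S,(374,148),0),('clean',S,(188,380),0),('tape',S,(105,283),0),('wr',S,(127,290),0),('wr2',S,(163,330),0),('jarD',D,(229,158),0),('clD',D,(402,290),0)]: print(n,w(c,q,z).round(0))
E
python3 fit.py
```

```text
[523.9  59.6]
[ 483.7 -126.7]
[ 646.8 -223.4]
[ 790.  -102.6]
[717.3  71.4]
[711.3  74.4]
[519.1  52.7]
[ 469.5 -146.2]
[ 635.9 -235. ]
[ 780.3 -108.3]
c [632.35870294 -64.32545567  56.        ] [(np.float64(164.7), np.float64(131.2)), (np.float64(161.2), np.float64(-157.2)), (np.float64(159.8), np.float64(-84.8)), (np.float64(162.2), np.float64(-13.6)), (np.float64(160.1), np.float64(58.0))]
c [623.21408542 -72.46505527  56.        ] [(np.float64(171.2), np.float64(59.1)), (np.float64(162.8), np.float64(129.8)), (np.float64(170.5), np.float64(-154.4)), (np.float64(163.0), np.float64(-85.5)), (np.float64(161.1), np.float64(-12.8))]
ptr [ 414.17787671 -151.78024075    8.        ] [ 420.91864962 -139.91151581    8.        ]
spout [721.88273728 -20.81183008  41.        ] [717.85039065 -26.83603575  41.        ]
jar [665. 427.   0.]
clean [ 642. -444.    0.]
tape [ 343. -365.    0.]
wr [ 398. -354.    0.]
wr2 [ 532. -388.    0.]
jarD [652. 421.   0.]
clD [ 632. -447.    0.]
```

The scene picture shows the spout at about (327,239), on the far side of the caddy. The pointer tip is at about (190,233), on the robot's side. The tab tops are at (273,185), (217,224), (253,281), (340,270) and (343,210).

From these, the centre is about (630,-67), the spout is at about 25° and the front is at about -160°. I need roughly +175° counter-clockwise. I'll push the near-left tab (131°) round the robot's side.

Call:
{"name": "drive_tool", "arguments": {"series": [[1,-4.8,-3.8,0,0,0,7],[1,-9.6,-7.6,0,0,0,14],[1,-14.4,-11.4,0,0,0,21],[1,-19.2,-15.2,0,0,0,28],[1,-24,-19,0,0,0,35]], "squeeze": 20}}

```text
time_s: 0.72
ee_pos: [390.4, 340.5, 253.0]
eef_rot: [[-0.554, 0.833, -0.0], [0.833, 0.554, -0.0], [-0.0, -0.0, -1.0]]
force: [1.3, -0.3, 0.2]
grip_width: -0.3
```

Call:
{"name": "drive_tool", "arguments": {"series": [[1,-6.1,-0.2,0,0,0,7],[1,-12.2,-0.5,0,0,0,14],[1,-18.3,-0.7,0,0,0,21],[1,-24.4,-1.0,0,0,0,28],[1,-30.4,-1.2,0,0,0,33.9]]}}

```text
time_s: 1.35
ee_pos: [549.7, 81.6, 253.2]
eef_rot: [[0.004, 1.0, -0.0], [1.0, -0.004, 0.0], [0.0, -0.0, -1.0]]
force: [-0.5, 0.2, 0.3]
grip_width: 0.1
```

Run:
```python
from h import *
import pickle
c,s=snap('wrist','w1'); print(s['ee_pos'],s['eef_rot'].round(3)); c['s']=s; pickle.dump(c,open('w1.pkl','wb'))
```

```text
[549.70918328  81.64380729 253.18614515] [[ 0.004  1.    -0.   ]
 [ 1.    -0.004  0.   ]
 [ 0.    -0.    -1.   ]]
```

View pics/w1.png

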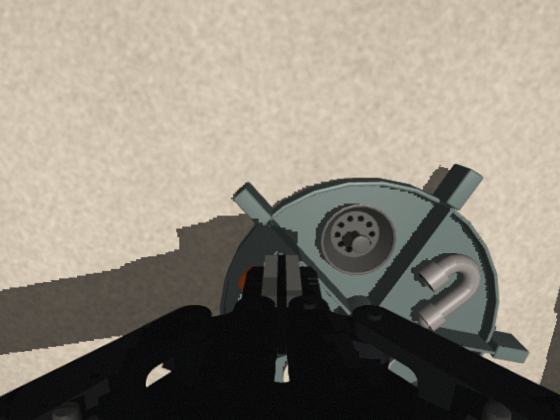

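```bash
cat >> h.py <<'E'
def wr(c,uv,z):
    s=c['s'];T=np.array(c['tool_from_camera']);K=np.array(c['K'])
    p=cv2.undistortPoints(np.array([[uv]],float),K,np.array(c['distortion'],float))[0,0]
    R=s['eef_rot'];o=R@T[:3,3]+s['ee_pos'];d=R@T[:3,:3]@np.array([p[0],p[1],1])
    return o+d*(z-o[2])/d[2]
E
python3 - <<'E'
from h import *
import pickle
c=pickle.load(open('w1.pkl','rb'))
for n,u,z in[('A',(253,203),56),('E',(464,187),56),('D',(507,345),56),('sp',(449,290),41),('strainer',(358,240),60)]:print(n,wr(c,u,z).round(1))
a=cv2.imread('pics/w1.png')[150:390,200:540];cv2.imwrite('pics/w1c.png',cv2.resize(a,None,fx=2.3,fy=2.3,interpolation=3))
E
```

```text
A [523.1  66.7  56. ]
E [710.9  80.8  56. ]
D [779.7 -85.3  56. ]
sp [717.8 -29.3  41. ]
strainer [617.8  32.6  60. ]
```

View pics/w1c.png

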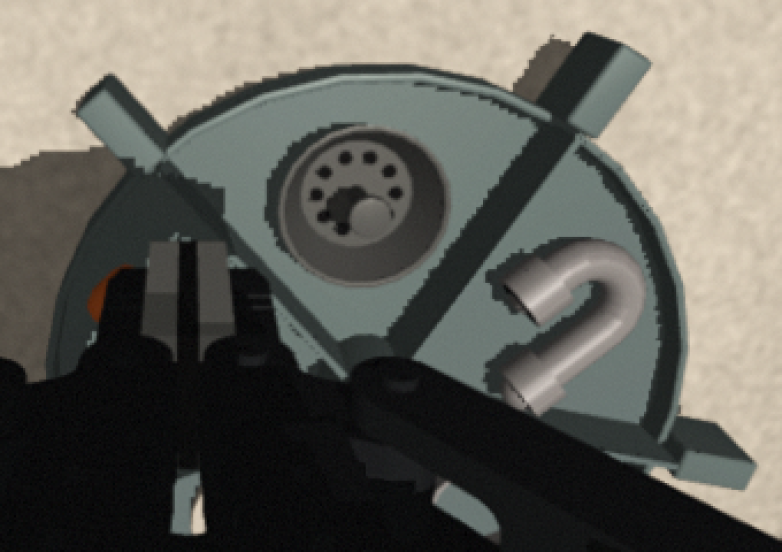

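The close view shows tab A's top at about (252,204), which is about (522,62) in the world and agrees with the fixed cameras. The centre is about (627,-66). Next I go down outside the rim, on the clockwise side of tab A.

Call:
{"name": "drive_tool", "arguments": {"series": [[1,0.2,0.2,5,0,0,0],[1,0.3,0.2,10,0,0,0],[1,0.4,0.2,12.5,0,0,0],[1,0.4,0.2,13,0,0,0],[1,0.4,0.2,13,0,0,0]]}}

```text
time_s: 2.02
ee_pos: [551.5, 87.6, 123.9]
eef_rot: [[0.0, 1.0, 0.001], [1.0, -0.0, 0.0], [0.0, 0.001, -1.0]]
force: [0.3, 0.6, 0.5]
grip_width: -0.1
```

Run:
```python
from h import *
for n in('scene','side'):
    c,s=snap(n,n+'2'); print(s['ee_pos'],px(c,s['ee_pos']-[0,0,22]))
a=cv2.imread('pics/scene2.png')[120:290,190:370];a=cv2.resize(a,None,fx=2.2,fy=3,interpolation=3)
b=cv2.imread('pics/side2.png')[120:290,200:380];b=cv2.resize(b,None,fx=2.2,fy=3,interpolation=3)
cv2.imwrite('pics/c2.png',np.hstack([a,b]))
```

```text
[551.50139671  87.59449235 123.86275931] [[287.90855559 169.38684159]]
[552.01710194  87.64537459 124.55125207] [[255.69236112 175.91285535]]
```

View pics/c2.png

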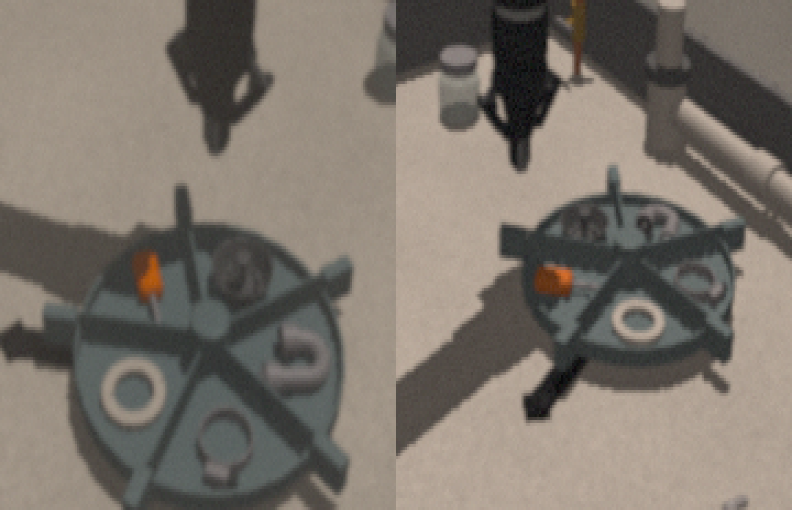

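The fingertip appears where its pose predicts, at scene pixel (288,170), and sits well off tab A. I'll go down to working height.

Call:
{"name": "drive_tool", "arguments": {"series": [[1,0,0,4,0,0,0],[1,0,0,6.5,0,0,0],[1,0,0,7.1,0,0,0],[1,0,0,7.1,0,0,0]]}}

```text
time_s: 2.62
ee_pos: [552.0, 87.6, 53.4]
eef_rot: [[0.001, 1.0, 0.001], [1.0, -0.001, 0.0], [0.0, 0.001, -1.0]]
force: [0.5, -0.3, 0.1]
grip_width: 0.3
```

Run:
```python
from h import *
for n in('scene','side'):
    c,s=snap(n,n+'3'); print(s['ee_pos'],s['force'])
a=cv2.imread('pics/scene3.png')[120:290,190:370];a=cv2.resize(a,None,fx=2.2,fy=3,interpolation=3)
b=cv2.imread('pics/side3.png')[120:290,200:380];b=cv2.resize(b,None,fx=2.2,fy=3,interpolation=3)
cv2.imwrite('pics/c3.png',np.hstack([a,b]))
# waypoints on circle
p0=np.array([551.5,87.6])
for a in range(117,320,5):
    q=np.array([627,-66])+170*np.array([np.cos(np.radians(a)),np.sin(np.radians(a))]); print(a,'X %.0f Y %.0f'%tuple(q), end='; ')
```

```text
[551.98106079  87.5910573   53.37881735] [ 0.50890211 -0.31682042  0.13260157]
[552.37075006  87.64004538  53.82186394] [-0.24722336 -0.77330694  0.38509093]
117 X 550 Y 85; 122 X 537 Y 78; 127 X 525 Y 70; 132 X 513 Y 60; 137 X 503 Y 50; 142 X 493 Y 39; 147 X 484 Y 27; 152 X 477 Y 14; 157 X 471 Y 0; 162 X 465 Y -13; 167 X 461 Y -28; 172 X 459 Y -42; 177 X 457 Y -57; 182 X 457 Y -72; 187 X 458 Y -87; 192 X 461 Y -101; 197 X 464 Y -116; 202 X 469 Y -130; 207 X 476 Y -143; 212 X 483 Y -156; 217 X 491 Y -168; 222 X 501 Y -180; 227 X 511 Y -190; 232 X 522 Y -200; 237 X 534 Y -209; 242 X 547 Y -216; 247 X 561 Y -222; 252 X 574 Y -228; 257 X 589 Y -232; 262 X 603 Y -234; 267 X 618 Y -236; 272 X 633 Y -236; 277 X 648 Y -235; 282 X 662 Y -232; 287 X 677 Y -229; 292 X 691 Y -224; 297 X 704 Y -217; 302 X 717 Y -210; 307 X 729 Y -202; 312 X 741 Y -192; 317 X 751 Y -182;
```

View pics/c3.png

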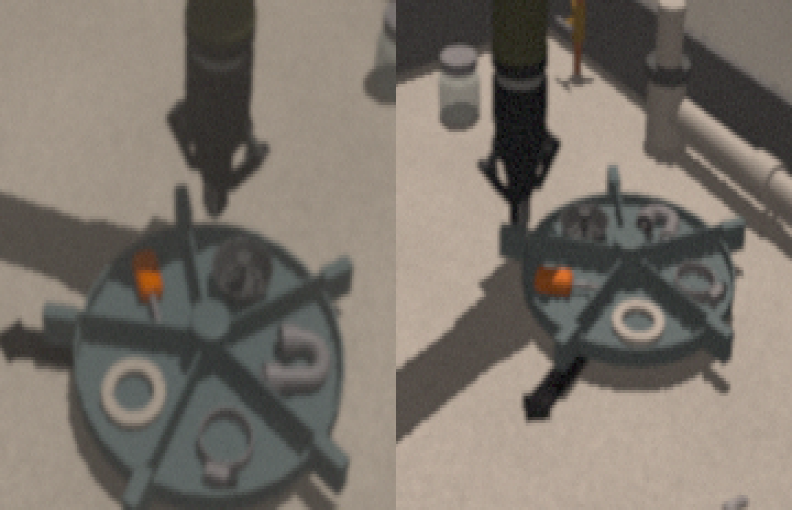

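The finger stands outside the rim between tab A and the strainer bay, clear of both. I start the arc now (tool x = world Y, tool y = world X).

Call:
{"name": "drive_tool", "arguments": {"series": [[1,-0.8,-1.3,0,0,0,0],[1,-1.4,-2.2,0,0,0,0],[1,-2.1,-3.1,0,0,0,0],[1,-2.8,-3.9,0,0,0,0],[1,-3.6,-4.7,0,0,0,0]]}}

```text
time_s: 3.35
ee_pos: [503.7, 51.1, 52.4]
eef_rot: [[0.0, 1.0, 0.0], [1.0, -0.0, 0.0], [0.0, 0.0, -1.0]]
force: [1.1, 0.4, -0.4]
grip_width: -0.4
```

```bash
cat > look.py <<'E'
from h import *
import sys
k=sys.argv[1]
for n in('scene','side'):
    c,s=snap(n,n+k)
print(s['ee_pos'],s['force'],s['time_s'])
r=s['ee_pos'][:2]-[627,-66];print('r',np.hypot(*r),'ang',np.degrees(np.arctan2(r[1],r[0]))%360)
a=cv2.imread(f'pics/scene{k}.png')[140:310,180:360];a=cv2.resize(a,None,fx=2.2,fy=3,interpolation=3)
b=cv2.imread(f'pics/side{k}.png')[120:290,200:380];b=cv2.resize(b,None,fx=2.2,fy=3,interpolation=3)
cv2.imwrite(f'pics/c{k}.png',np.hstack([a,b]))
E
python3 look.py 4
```

```text
[502.34236886  49.583926    52.12570951] [-1.74677103 -1.76417818 -0.09728832] 3.4
r 169.9975557210257 ang 137.1629813784403
```

View pics/c4.png

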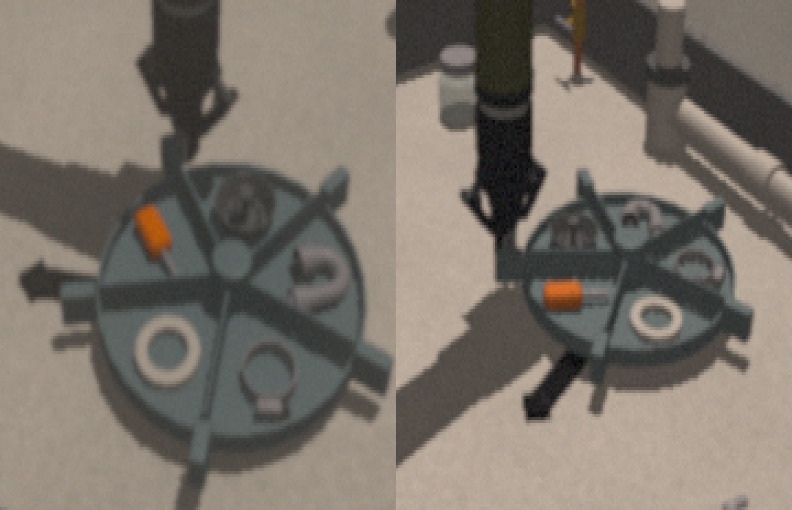

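The tray turns with the finger on tab A, by about 14° so far. I continue along the arc.

Call:
{"name": "drive_tool", "arguments": {"series": [[1,-1.1,-1.0,0,0,0,0],[1,-2.3,-1.9,0,0,0,0],[1,-3.6,-2.6,0,0,0,0],[1,-5.0,-3.2,0,0,0,0],[1,-6.3,-3.8,0,0,0,0]]}}

```text
time_s: 4.08
ee_pos: [465.7, -12.6, 52.4]
eef_rot: [[0.001, 1.0, 0.0], [1.0, -0.001, 0.0], [0.0, 0.0, -1.0]]
force: [0.6, 1.9, -0.4]
grip_width: -0.2
```

Call:
{"name": "drive_tool", "arguments": {"series": [[1,-1.5,-0.4,0,0,0,0],[1,-2.9,-0.6,0,0,0,0],[1,-4.4,-0.8,0,0,0,0],[1,-5.9,-0.8,0,0,0,0],[1,-7.4,-0.7,0,0,0,0]]}}

```text
time_s: 4.7
ee_pos: [459.0, -86.4, 52.3]
eef_rot: [[0.0, 1.0, -0.0], [1.0, -0.0, 0.0], [0.0, -0.0, -1.0]]
force: [1.2, 1.9, -0.0]
grip_width: -0.1
```

```bash
python3 look.py 5
```

```text
[459.04684155 -88.81166187  52.39853009] [-0.37405854 -1.54483523  0.9169665 ] 4.75
r 169.49523695320397 ang 187.7346727441997
```

View pics/c5.png

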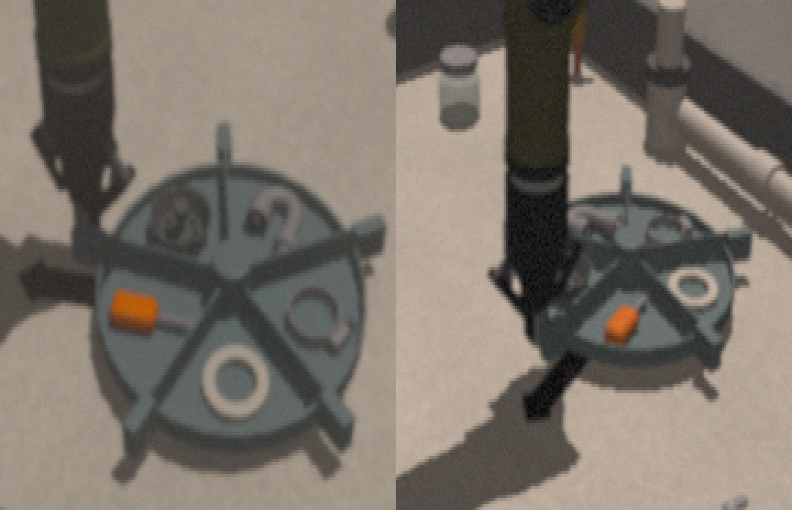

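The tray has turned about 64°, and the finger is still square on tab A near scene pixel (218,218). I continue.

Call:
{"name": "drive_tool", "arguments": {"series": [[1,-1.4,0.3,0,0,0,0],[1,-2.9,0.6,0,0,0,0],[1,-4.3,1.1,0,0,0,0],[1,-5.6,1.8,0,0,0,0],[1,-6.9,2.5,0,0,0,0]]}}

```text
time_s: 5.42
ee_pos: [484.4, -154.6, 52.2]
eef_rot: [[-0.0, 1.0, -0.001], [1.0, 0.0, 0.0], [0.0, -0.001, -1.0]]
force: [-0.9, 0.6, -0.1]
grip_width: -0.1
```

Call:
{"name": "drive_tool", "arguments": {"series": [[1,-1.2,0.8,0,0,0,0],[1,-2.4,1.8,0,0,0,0],[1,-3.4,2.8,0,0,0,0],[1,-4.4,3.9,0,0,0,0],[1,-5.3,5.1,0,0,0,0]]}}

```text
time_s: 6.05
ee_pos: [535.7, -208.2, 52.2]
eef_rot: [[0.001, 1.0, -0.0], [1.0, -0.001, 0.0], [0.0, -0.0, -1.0]]
force: [-0.3, 1.6, -0.6]
grip_width: -0.2
```

```bash
python3 look.py 6
```

```text
[ 537.47451734 -209.58033724   52.62007988] [ 1.90914995 -1.66803493  0.96551197] 6.1
r 169.20438909393002 ang 238.05555770929772
```

View pics/c6.png

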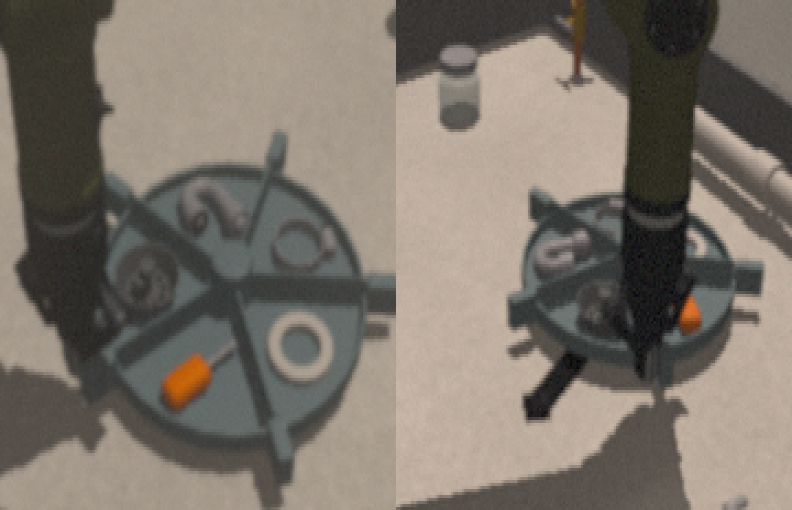

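Tray at about 116°, with about 60° still to go.

Call:
{"name": "drive_tool", "arguments": {"series": [[1,-0.7,1.3,0,0,0,0],[1,-1.3,2.7,0,0,0,0],[1,-1.9,4.0,0,0,0,0],[1,-2.3,5.5,0,0,0,0],[1,-2.5,6.9,0,0,0,0]]}}

```text
time_s: 6.78
ee_pos: [604.8, -232.8, 52.2]
eef_rot: [[0.001, 1.0, -0.0], [1.0, -0.001, 0.0], [0.0, -0.0, -1.0]]
force: [-0.4, 0.3, -0.0]
grip_width: -0.0
```

Call:
{"name": "drive_tool", "arguments": {"series": [[1,-0.2,1.5,0,0,0,0],[1,-0.2,3.0,0,0,0,0],[1,-0.1,4.5,0,0,0,0],[1,0.2,5.7,0,0,0,0]]}}

```text
time_s: 7.28
ee_pos: [661.7, -230.9, 52.1]
eef_rot: [[0.001, 1.0, -0.0], [1.0, -0.001, -0.001], [-0.001, -0.0, -1.0]]
force: [-0.9, -0.3, -0.8]
grip_width: 0.1
```

```bash
python3 look.py 7
```

```text
[ 663.51744277 -229.6939555    52.17006373] [0.81752488 0.16108101 0.24150751] 7.325
r 167.71772325254784 ang 282.5758318831672
```

View pics/c7.png

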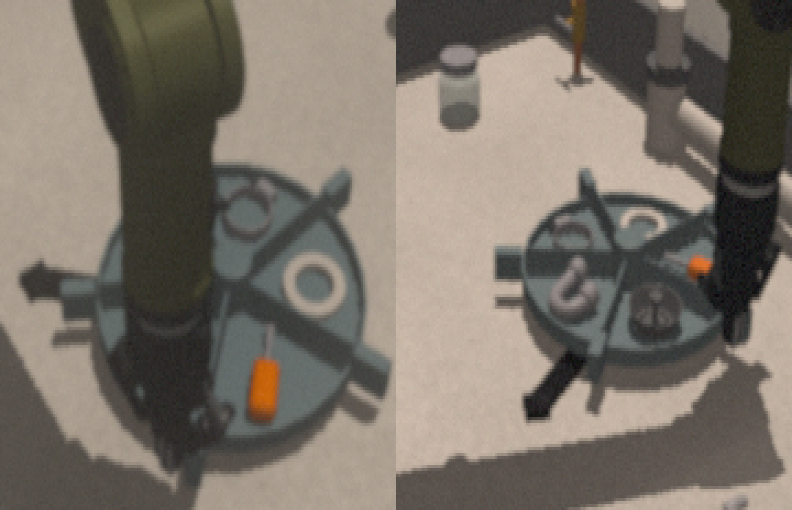

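Run:
```python
from h import *
import pickle
D=pickle.load(open('side0.pkl','rb'))
a=cv2.imread('pics/side7.png')[180:275,230:330];cv2.imwrite('pics/d7c.png',cv2.resize(a,None,fx=6,fy=6,interpolation=3))
c=np.array([625,-70.])
for u in[(281,217),(228.5,245)]:
    for z in (41,8): q=w(D,u,z)[:2];print(u,z,q,np.degrees(np.arctan2(*(q-c)[::-1]))%360)
```

```text
(281, 217) 41 [538.62284476 -63.80793295] 175.8996861507533
(281, 217) 8 [568.97212761 -24.35339607] 140.82986781876195
(228.5, 245) 41 [345.67877867 -94.33366648] 184.97887439560634
(228.5, 245) 8 [367.0549589  -56.29876662] 176.95948484936835
```

View pics/d7c.png

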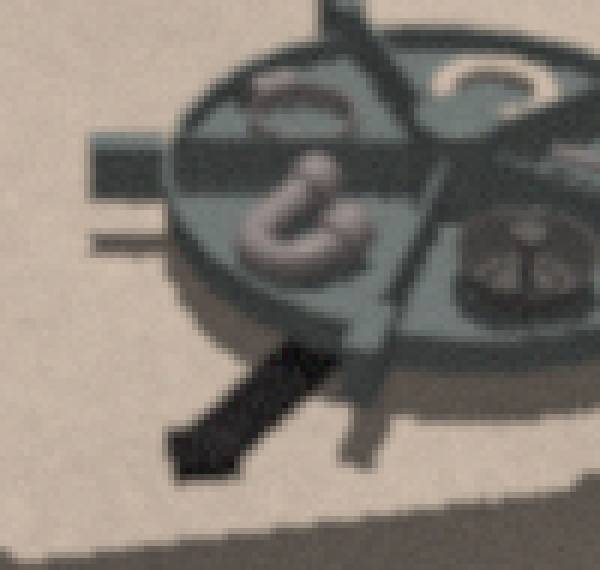

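Call:
{"name": "drive_tool", "arguments": {"series": [[1,0.2,1.0,0,0,0,0],[1,0.4,2.0,0,0,0,0],[1,0.8,3.0,0,0,0,0],[1,1.2,3.8,0,0,0,0],[1,1.5,4.4,0,0,0,0]]}}

```text
time_s: 8.0
ee_pos: [705.7, -215.1, 52.3]
eef_rot: [[-0.0, 1.0, 0.0], [1.0, 0.0, 0.0], [0.0, 0.0, -1.0]]
force: [-1.5, -0.3, 0.2]
grip_width: 0.4
```

```bash
python3 look.py 8
python3 - <<'E'
from h import *
a=cv2.imread('pics/side8.png')[180:275,230:360];cv2.imwrite('pics/d8c.png',cv2.resize(a,None,fx=6,fy=6,interpolation=3))
E
```

```text
[ 706.53869327 -214.36707136   52.30370953] [0.01590862 0.3981237  0.58044605] 8.05
r 168.34248302406243 ang 298.19549097635
```

View pics/d8c.png

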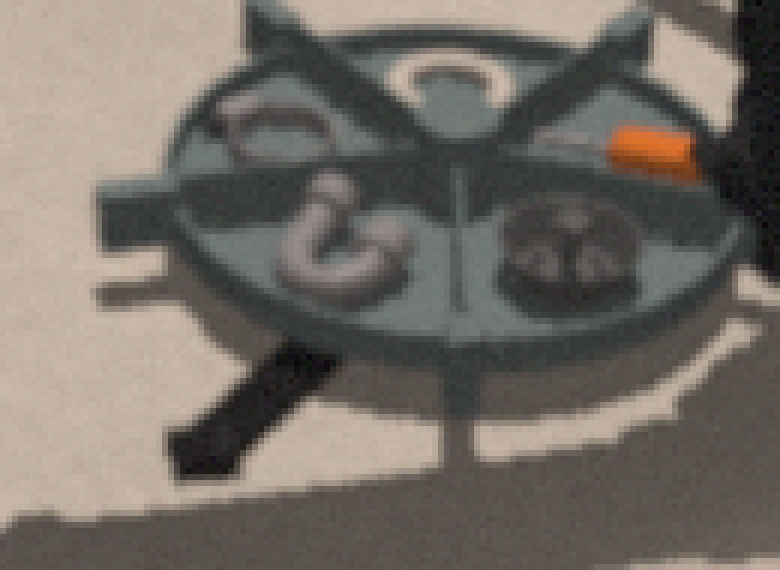

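View pics/c8.png

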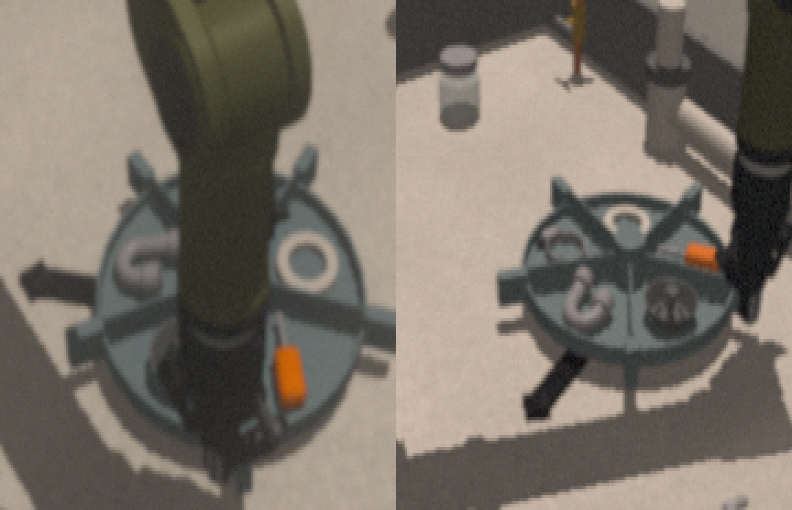

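Run:
```python
from h import *
import pickle
D=pickle.load(open('side0.pkl','rb'))
c=np.array([624,-71.5])
for n,u,z in[('sp',(287,219.2),41),('tabL',(253.3,211.7),56),('tabR',(306.3,238),56),('tip',(262,254),8)]:
    q=w(D,u,z)[:2];print(n,q,np.hypot(*(q-c)),np.degrees(np.arctan2(*(q-c)[::-1]))%360)
```

```text
sp [546.15422455 -82.44649702] 78.61164387218177 188.00432096340685
tabL [475.10441757 -15.81219412] 158.96863272618387 159.49391354100865
tabR [ 521.0202213  -199.17698724] 164.03124059339652 231.11157017683507
tip [ 420.91864962 -139.91151581] 214.294587817392 198.6170010236367
```

Call:
{"name": "drive_tool", "arguments": {"series": [[1,0.3,0.6,0,0,0,0],[1,0.6,1.1,0,0,0,0],[1,0.8,1.4,0,0,0,0],[1,0.8,1.4,0,0,0,0]]}}

```text
time_s: 8.6
ee_pos: [719.6, -207.2, 52.4]
eef_rot: [[-0.0, 1.0, 0.001], [1.0, 0.0, 0.0], [0.0, 0.001, -1.0]]
force: [0.2, 0.5, 0.6]
grip_width: -0.1
```

Call:
{"name": "drive_tool", "arguments": {"series": [[1,-1.2,-0.4,0,0,0,0],[1,-2.4,-0.9,0,0,0,0],[1,-2.4,-0.9,-4,0,0,0],[1,-2.6,-0.9,-9,0,0,0],[1,-2.8,-0.9,-15,0,0,0]]}}

```text
time_s: 9.22
ee_pos: [708.6, -237.1, 202.9]
eef_rot: [[0.002, 1.0, -0.002], [1.0, -0.002, 0.0], [0.0, -0.002, -1.0]]
force: [1.3, -0.7, 0.2]
grip_width: -0.3
```

Call:
{"name": "drive_tool", "arguments": {"series": [[1,0,-2,-5,0,0,0],[1,0,-7,-7,0,0,0],[1,0,-13,-8,0,0,0],[1,-1,-19,-8,0,0,0],[1,-1,-19,-8,0,0,0]]}}

```text
time_s: 9.85
ee_pos: [514.1, -249.2, 282.7]
eef_rot: [[0.008, 1.0, 0.0], [1.0, -0.008, 0.003], [0.003, 0.0, -1.0]]
force: [0.6, -0.0, 0.4]
grip_width: -0.1
```

Run:
```python
from h import *
import pickle
for n in('scene','side','wrist'):
    c,s=snap(n,n+'9');c['s']=s;pickle.dump(c,open(n+'9.pkl','wb'))
print(s['ee_pos'],s['force'],s['time_s'])
a=cv2.imread('pics/side9.png')[180:275,230:360];cv2.imwrite('pics/d9c.png',cv2.resize(a,None,fx=6,fy=6,interpolation=3))
```

```text
[ 519.34526511 -246.49781815  282.99551691] [ 0.64287906 -0.24018217  0.39278729] 9.95
```

View pics/wrist9.png

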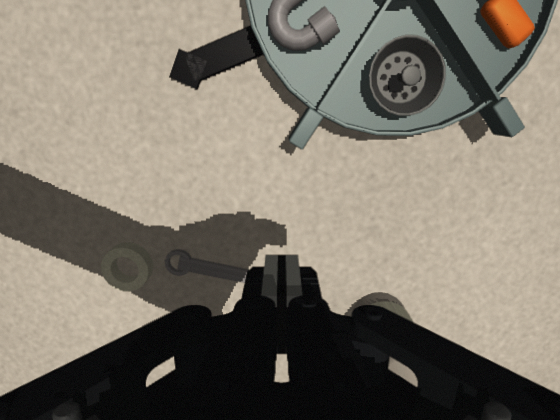

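View pics/side9.png

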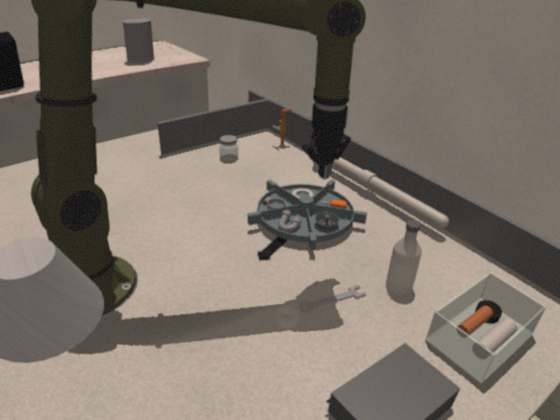

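View pics/scene9.png

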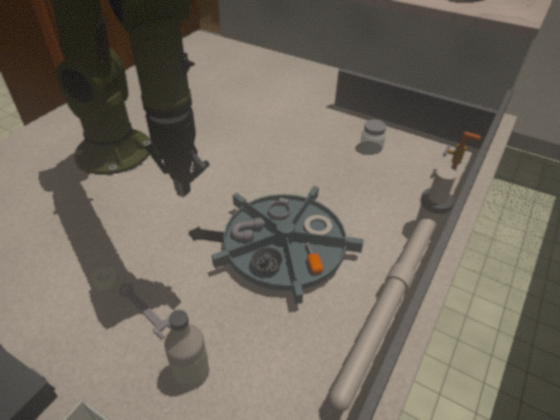

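The caddy needs to be fully in the wrist view, so I shift the hand toward +y at the same height.

Call:
{"name": "drive_tool", "arguments": {"series": [[1,5,-2,0,0,0,0],[1,10,-4,0,0,0,0],[1,12,-4,0,0,0,0],[1,12,-4,0,0,0,0]]}}

```text
time_s: 10.5
ee_pos: [481.4, -123.5, 282.4]
eef_rot: [[-0.004, 1.0, 0.0], [1.0, 0.004, -0.0], [-0.0, 0.0, -1.0]]
force: [0.5, -0.3, -0.7]
grip_width: 0.1
```

Run:
```python
from h import *
import pickle
c,s=snap('wrist','wrist10');c['s']=s;pickle.dump(c,open('wrist10.pkl','wb'))
print(s['ee_pos'],s['qvel'].round(1),s['time_s'])
```

```text
[ 481.39522633 -123.49957419  282.41989245] [ 1.6  0.7  3.  -0.6  1.1 -0.2  0.9] 10.5
```

View pics/wrist10.png

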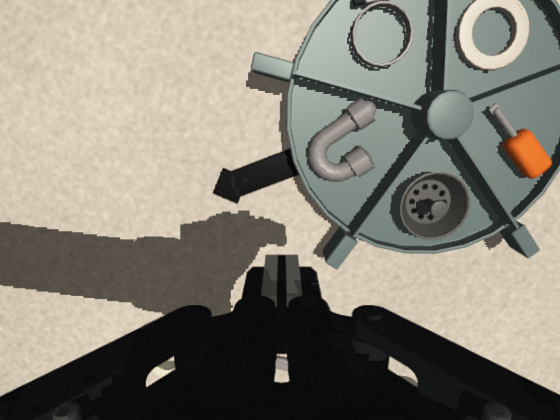

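Run:
```python
from h import *
import pickle
c=pickle.load(open('wrist10.pkl','rb'))
g=lambda u,z:wr(c,u,z)[:2]
h=g((450,114),73); print('hub',h)
for n,u,z in[('tip',(215,193),8),('tipmid',(229,186),8),('barroot',(293,166),8),('sp',(341,140),41),('sp2',(345,142),41),('tabL',(272,67),56),('tabR',(337,249),56)]:
    q=g(u,z);print(n,q,np.hypot(*(q-h)),np.degrees(np.arctan2(*(q-h)[::-1]))%360)
b=g((222,189),8)-g((293,166),8);print(np.degrees(np.arctan2(*b[::-1]))%360)
a=cv2.imread('pics/wrist10.png')[80:220,200:480];cv2.imwrite('pics/w10c.png',cv2.resize(a,None,fx=2.8,fy=2.8,interpolation=3))
```

```text
hub [627.62542604 -60.59726789]
tip [ 407.15010051 -148.4629849 ] 237.33889987635678 201.7286945980816
tipmid [ 422.8774033  -140.52737079] 219.7966655044823 201.32481755507726
barroot [ 492.67233922 -118.21043421] 146.73654138271976 203.11824416290315
sp [537.90749455 -87.06972077] 93.54195846425209 196.43938620313912
sp2 [541.8927859  -88.96809142] 90.30497890207842 198.3105197954501
tabL [471.48210337 -21.82940674] 160.88407091296395 166.056339417314
tabR [ 536.71348155 -194.51940019] 161.86450868789643 235.82969883187133
198.32862115803974
```

View pics/w10c.png

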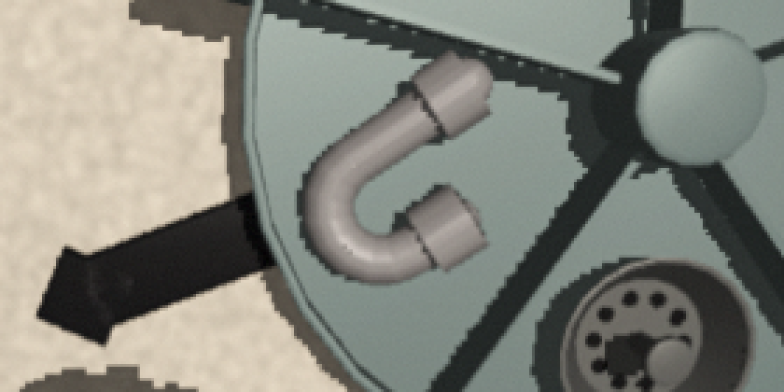

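The wrist picture shows the spout at about (342,141), lying between the hub at (450,114) and the pointer tip at (215,193). The spout measures 196–198° against a front of about 198–202°, which is roughly 6 mm sideways, inside the 22 mm limit. The hand is clear and high, so I hand in.

```bash
python3 -c "
from plant import manip
print(manip.sign_off())"
```

```text
the job is handed in; nothing more can be done
None
```

I turned the caddy about 170° counter-clockwise by pushing one rim tab with the closed fingertips, round the robot's side. Then I backed the hand off, raised it clear and handed the job in at about 10.5 s; no verdict was reported.

- **Alignment:** The last wrist picture puts the spout's middle at about 196–198° and the front at about 198–202°. That is roughly 4–10 mm sideways at about 91 mm from the axis, and the limit is 22 mm.
- **Items and surroundings:** All five items were still in their bays. The jar, bottle, tape and wrench looked unmoved in the side and scene pictures, though I did not measure them again. Sensed forces stayed within a few newtons throughout.
- **Disagreement:** The side camera's positions differed from the other cameras' by up to about 10 mm. During the push it put the spout about 8° further back than the tab's travel suggested. I settled this with the closer wrist view, whose bar direction readings also spread by about 4°.

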